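# Draw the hot tray out of the slide dryer with the pull hook

### The arm

A 7-joint arm with a two-finger parallel gripper is mounted at the origin on a cart in front of the work surface, level with it; the furniture and walls round the work are solid. World frame = base frame: x ahead of the robot, y to its left, z up, the work surface at z = 0. Lengths are in m, angles in degrees, forces in N, time in s.
With the tool pointing down it reaches from about 0.4 to 0.85 m from the base axis. Payload 6.9 kg.
Tool frame: the origin (TCP) lies at the very end of the fingers, on their centre line; the grasp point (between the pads) lies 19 mm behind it; z points along the fingers, y is the line along which they close (so a half turn about z gives the same grasp; the last joint's range is limited). The gripper opens to 85 mm and grips with 20 to 120 N. Pads are 22 mm wide; open, the fingers measure 114 mm over their backs; the gripper's body (76 mm by 85 mm) begins 54 mm behind the grasp point. The pads swing forward as they close: fully open they stand 13 mm farther back than shut.
Start: joints at [82.191, 29.078, -13.613, 85.955, 7.202, 65.827, -8.869], TCP at [0.15, -0.607, 0.231] pointing down, gripper open.
Joint ranges: [-176.47, 176.47], [-13.61, 117.27], [-81.72, 77.17], [0.22, 143.17], [-87.28, 267.28], [10, 112.55], [-165.47, 165.47]. Speed limits (degrees/s): [136.94, 136.94, 180, 180, 180, 180, 180].

### API

Orientations are given as [roll, pitch, yaw] about the fixed x, y, z axes, in that order (R = Rz(yaw) Ry(pitch) Rx(roll)).
In Python, from workcell import ctrl gives the robot as it stands.
- The arm moves only by the tool step_arm, never from a script. Its argument "plan" is a list of rows, each a list of 6 numbers: the shift along the world's x, y, z in m, then the turn, a rotation vector about the world's x, y, z in rad. A call has 1 to 5 rows; each row is the pose to reach, as a shift and turn from the pose commanded when the call began; what a row does not reach only later rows make up. A row lasts 1/12 s, in which the tool goes at most 41.7 mm and 7.16 degrees, less where a joint would pass 70% of its speed; a pose out of reach is approached as far as the arm can. A call with a gripper value outside its range is refused whole. "grip" is the opening, from 0 (shut) to 1 (fully open), set as the call begins (left out, the last holds). The fingers move at their own pace and stop on an object; "force" is the grip in N (left out, the last holds). Time passes only in rows, so rows that repeat a pose let the fingers close. It gives the time, the measured TCP pose, the force, the opening and the grip force at its end, in the units of the state.
- ctrl.get_obs(): the state, without advancing time (a new reading comes with each control period).
- ctrl.camera(name): name is "scene" or "top" or "wrist"; returns the picture (420x560x3 uint8, blue, green, red); there is no depth.
- ctrl.camera_params(name): a dict with "fovy" (degrees; the focal length in pixels is half the picture's height over the tangent of half this angle, whatever the lens; pixels are square), "cx", "cy" (the principal point, pixels), "position" and "rotation" of the camera in the world. Camera axes: x right, y down, z forward; pixel columns grow to the right and rows downward; lengths in m; the calibration is good to about 2 mm. A picture is of the moment at which its call begins: read the wrist's pose just before it. camera_params takes no time and is no camera call; for the wrist camera it gives the pose at the moment of the call.
- ctrl.close_job(): hands the job in; it is judged then, once.
Trained networks look in the newest picture that a camera, given by its name, has taken for a name from the list of things; names that differ only in an ending like _2 or _b are one class to them, and where a whole thing is asked for, a point or a joint stands for the part that bears it (a point fixed in the world has none). Each returns a list of dicts, best first, with "conf" (0 to 1); they miss things now and then, are a little off and sometimes report something else, mostly with a low value. They report only what shows in the picture. A call takes as long as a camera call.
- ctrl.recognise(camera, name): "box" ([centre column, centre row, width, height] in pixels, round what is visible of it).
- ctrl.regions_of(camera, name): "region" (420x560 bool, what is visible of it) and "box" ([centre column, centre row, width, height] in pixels, round what is visible of it).
The state is a dict: "time_s": time; "qpos": joint angles; "joint_velocities": joint speeds; "tau": joint torques, N m; "eef_pos": TCP position; "eef_rot": TCP orientation; "ft_force": force on the tool from outside, world axes, zero at the start; "wrist_torque": the same for the moment, N m; "width": finger opening in m; "grasp_force": force on a finger pad.
Only numpy, scipy, OpenCV 4.12 (cv2) and the standard library are available. Lean on these libraries where they do the work, as an engineer would, in place of code of your own. Each camera call takes 0.05 s, during which the arm holds its last target. There are 200 camera calls.

### The job

The glass slides are dry: draw the tray out of the small white slide dryer with the pull hook, its tip down through the finger hole in the tray's tongue, gently all the way until the tray rides over its catch and stands at its stop. The tray is hot, so touch it with nothing but the hook, and do not drag or jerk hard on it. Then lay the hook back flat in its shallow metal dish and leave everything else on the bench where it is.

Things in the scene. Friction and masses are not known exactly. Their poses are not given: they have to be found in the camera images.
- slide_dryer: White sheet-metal case of the slide dryer, fixed; 180 mm deep (x), 230 wide (y), 108 high. Origin: centre of its underside, on the bench; -x points out of its front (face at x = -90 mm). The opening (184 mm wide, 24 to 66 mm up) holds the bare metal tray: front panel 150 mm wide, 29 to 61 mm up, about 6 mm inside the face; a flat tongue with a finger hole sticks out of the panel.
- tongue_nominal (a point): Nominal centre of the shut tray's finger hole, at the tongue's top: (-107, 0, 48) mm in the dryer's frame, fixed to the case. Tray and runners are a lift-out cassette, loose in the case and not measured: the real hole stands up to 7 mm forward or back and up to 12 mm left or right of this point (never turned or higher), plus the tray's travel along -x. Feel or look for it.
- tongue_edge (a point): Nominal middle of the shut tongue's front edge, at (-122, 0, 48) mm in the dryer's frame, off by the same error. The tongue: 40 mm wide (y), 4 mm thick, top 48 mm and underside 44 mm above the bench, free below. Its front edge is straight, along y, 15 mm before the hole's centre; its side edges are straight, along x, 20 mm either side of it. The hole: 11 mm wide, upright, right through.
- tray (a joint): How far the tray is drawn out, m: 0 shut, growing along the dryer's -x, 0.080 at a hard stop; starts at 0 to 0.008. Runners drag with about 4 N. From about 0.068 a spring roller catch resists, about 10 N in all at its steepest; past 0.074 it lets the tray on, which snaps to about 0.0795 and is held out there. At the stop right behind it force rises quickly.
- pull_hook: Pull hook, 0.16 kg. Origin: underside of the handle at the grip point, x towards the hook, z up. Black flat-sided handle 18 mm wide (y), 34 high (z 0 to 34), x = -54 to +50 mm. From it an 8 mm steel rod, axis at z = 24 mm, runs to x = 110 mm and bends straight down into an 8 mm leg; its rounded end is at z = 0, level with the handle's underside, 20 mm below the rod.
- hook_tip (a point): Lowest point of the hook's leg, at (110, 0, 0) mm in the pull hook's frame.
- hook_dish: Shallow steel dish, fixed, 205 mm long (x), 110 wide (y), rim 9 mm high, wall and floor 2.5 mm. Origin: centre of its underside, on the bench. The hook belongs in it, lying on its handle and tip with the hook towards the dish's +x, the handle's origin about 30 mm before the dish's centre.
- timer: White lab timer, 62x64x19 mm, loose bystander; origin at its underside. It stands on the other side from the dish.
- beaker: Glass beaker, 53 mm across, 69 high, loose bystander.

How it is judged:
By the outcome, as a careful person would: the job done as asked, in the order asked, and still so for the second after the job is handed in, with the robot touching nothing.
It also fails if it takes over 51 s, if anything falls off the work surface, if the arm or the gripper's body presses on something with over 40 N, if the wrist force passes 120 N, or if a joint passes its speed limit or range.

## Working session

There is one attempt and no reset: what is moved stays moved. The work goes in short steps, Python scripts to look and compute and a tool call to move; the robot and the scene stay as the last step left them, time stands still between calls to the robot, and variables do not carry over. Pictures are saved under pics/ and viewed, at most 10 in all, crops included, and the job is handed in when it is done.

Besides the shell and the picture viewer there is one more tool, called after "Call:" as name(argument=value, ...), one argument or row to a line, values as JSON. step_arm: Moves the arm, as the interface text tells. Its arguments: {"type":"object","properties":{"plan":{"type":"array","items":{"type":"array","items":{"type":"number"}}},"grip":{"type":"number"},"force":{"type":"number"}},"required":["plan"]}

```bash
mkdir -p pics; ls
cat > h.py <<'E'
import numpy as np, cv2
from workcell import ctrl
def ray(cam,u,v,p=None):
    p=p or ctrl.camera_params(cam); f=210/np.tan(np.radians(p["fovy"])/2)
    d=np.array(p["rotation"])@np.array([(u-p["cx"])/f,(v-p["cy"])/f,1]); return np.array(p["position"]),d
def onz(cam,u,v,z,p=None):
    o,d=ray(cam,u,v,p); return o+d*(z-o[2])/d[2]
def proj(cam,P,p=None):
    p=p or ctrl.camera_params(cam); f=210/np.tan(np.radians(p["fovy"])/2)
    c=(np.atleast_2d(P)-np.array(p["position"]))@np.array(p["rotation"]); return np.c_[p["cx"]+f*c[:,0]/c[:,2],p["cy"]+f*c[:,1]/c[:,2]]
E
python3 - <<'E'
from h import *
np.set_printoptions(precision=4,suppress=True)
ims=[]
for c in ["scene","top"]:
    im=ctrl.camera(c); cv2.imwrite(f"pics/{c}0.png",im)
    p=ctrl.camera_params(c); print(c,p)
    for n in ["slide_dryer","pull_hook","hook_dish","timer","beaker","tray"]:
        r=ctrl.regions_of(c,n)
        for q in r[:2]:
            m=q["region"].astype(np.uint8); cs=max(cv2.findContours(m,0,2)[0],key=cv2.contourArea)
            print(n,round(q["conf"],2),np.round(q["box"]),m.sum(),cv2.minAreaRect(cs))
print(ctrl.get_obs())
E
```

```text
pics
scene {'fovy': 54.778232060452446, 'cx': 274.3095632931835, 'cy': 213.31291602467934, 'position': array([0.293 , 0.5128, 0.6935]), 'rotation': array([-132.2945,    0.3332, -154.8635])}
slide_dryer 0.69 [222. 194. 114.  99.] 7013 ((221.43931579589844, 187.58660888671875), (86.30142974853516, 111.91822052001953), 40.73210906982422)
pull_hook 0.68 [344. 203.  62.  31.] 658 ((345.3000183105469, 201.10000610351562), (64.51046752929688, 13.914020538330078), 18.43494987487793)
pull_hook 0.25 [290. 169.  14.  14.] 168 ((289.0, 169.0), (12.0, 14.0), 90.0)
hook_dish 0.61 [344. 208.  90.  52.] 1811 ((342.07012939453125, 206.29550170898438), (84.8648681640625, 31.864870071411133), 18.924644470214844)
hook_dish 0.21 [348. 204.  63.  28.] 597 ((344.9507751464844, 200.80616760253906), (64.23428344726562, 13.312804222106934), 19.440034866333008)
timer 0.67 [285. 304.  36.  32.] 928 ((286.61773681640625, 302.2491455078125), (32.131343841552734, 30.49556541442871), 6.709836959838867)
beaker 0.7 [288. 169.  18.  16.] 215 ((288.0, 169.0), (14.0, 16.0), 90.0)
tray 0.85 [255. 201.  35.  40.] 445 ((25
[... 1190 characters left out ...]
074993133545)
beaker 0.76 [377. 203.  21.  20.] 371 ((377.5, 200.0), (20.0, 21.0), 90.0)
tray 0.68 [293. 206.  19.  17.] 262 ((291.0, 205.0), (16.0, 18.0), 90.0)
{'time_s': 0.7, 'qpos': array([ 82.1921,  29.0764, -13.612 ,  85.9554,   7.2004,  65.8282,
        -8.8694]), 'joint_velocities': array([ 0.0762, -0.0366,  0.0954, -0.0226,  0.0249, -0.0303, -0.1396]), 'tau': array([ -0.    , -62.0186,  -2.1839, -24.9919,   0.014 ,   0.0022,
        -0.    ]), 'eef_pos': array([ 0.1496, -0.6068,  0.2313]), 'eef_rot': array([-179.9978,   -0.0011,   13.8494]), 'ft_force': array([0.5842, 0.2438, 0.1611]), 'wrist_torque': array([0.0054, 0.0021, 0.0109]), 'grasp_force': 0.0, 'width': 0.08552798761014571}
```

```bash
sed -i 's/np.array(p\["rotation"\])/RM(p)/g' h.py
cat >> h.py <<'E'
from scipy.spatial.transform import Rotation as R
def RM(p): return R.from_euler("xyz",p["rotation"],degrees=True).as_matrix()
E
python3 - <<'E'
from h import *
np.set_printoptions(precision=4,suppress=True)
t=cv2.imread("pics/top0.png")
cv2.imwrite("pics/a.png",cv2.resize(t[90:350,160:420],(600,600),interpolation=cv2.INTER_CUBIC))
for n,uv,z in [("dryer",(290.2,154.4),.108),("hook",(345.8,284.4),.03),("dish",(342.4,282.8),.009),("timer",(193.9,276.7),.019),("beaker",(377,202),.03),("tray",(292,206),.048)]: print(n,onz("top",*uv,z))
for n,z,d in [("slide_dryer",.108,0),("hook_dish",.009,0),("pull_hook",.03,0)]:
    q=ctrl.regions_of("top",n)[0]; m=q["region"].astype(np.uint8); cs=max(cv2.findContours(m,0,2)[0],key=cv2.contourArea)
    P=np.array([onz("top",*c,z)[:2] for c in cv2.boxPoints(cv2.minAreaRect(cs))]); print(n,P, P.mean(0))
    e=P[1:]-P[:-1]; print(np.linalg.norm(e,axis=1),np.degrees(np.arctan2(e[:,1],e[:,0])))
E
```

```text
dryer [ 0.7407 -0.1499  0.108 ]
hook [ 0.471  -0.2746  0.03  ]
dish [ 0.4725 -0.2705  0.009 ]
timer [0.4836 0.0605 0.019 ]
beaker [ 0.6523 -0.3449  0.03  ]
tray [ 0.6402 -0.1559  0.048 ]
slide_dryer [[ 0.6492 -0.0301]
 [ 0.848  -0.0393]
 [ 0.8335 -0.2718]
 [ 0.636  -0.2579]] [ 0.7417 -0.1497]
[0.199  0.2329 0.198 ] [ -2.6575 -93.5691 175.986 ]
hook_dish [[ 0.3731 -0.2106]
 [ 0.5778 -0.2204]
 [ 0.5736 -0.3313]
 [ 0.3693 -0.3195]] [ 0.4734 -0.2705]
[0.205  0.111  0.2046] [ -2.7298 -92.1933 176.6756]
pull_hook [[ 0.3894 -0.2552]
 [ 0.5556 -0.27  ]
 [ 0.5538 -0.2945]
 [ 0.3877 -0.2793]] [ 0.4716 -0.2748]
[0.1668 0.0246 0.1667] [ -5.1187 -94.2727 174.7475]
```

View pics/a.png

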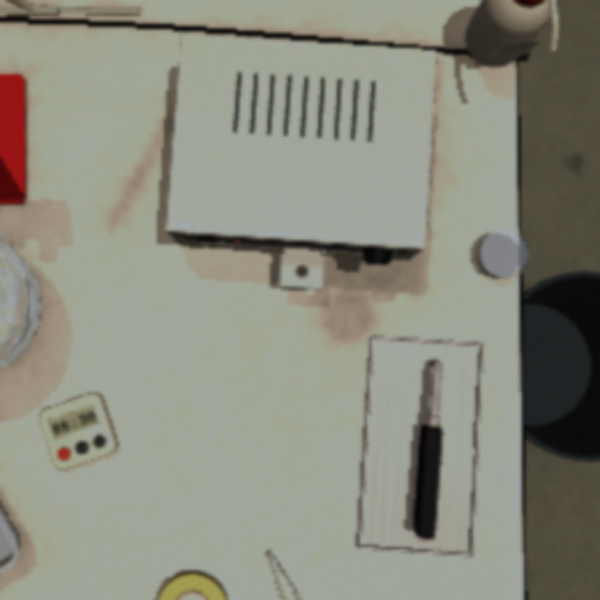

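View pics/scene0.png

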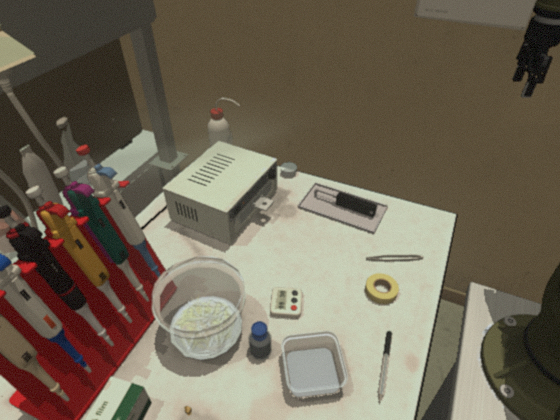

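Call:
step_arm(
  plan=[
    [0.02,0.0225,0,0,0,-0.0215],
    [0.04,0.045,0,0,0,-0.043],
    [0.06,0.0675,0,0,0,-0.0645],
    [0.08,0.09,0,0,0,-0.086],
    [0.1,0.1125,0,0,0,-0.1075],
  ],
)

```text
time_s: 1.27
eef_pos: [0.2504, -0.4932, 0.2314]
eef_rot: [180.0, -0.0, 7.6]
ft_force: [0.9, 0.3, 0.5]
width: 0.0854
grasp_force: 0.0
```

Call:
step_arm(
  plan=[
    [0.02,0.0225,0,0,0,-0.0215],
    [0.04,0.045,0,0,0,-0.043],
    [0.06,0.0675,0,0,0,-0.0645],
    [0.08,0.09,0,0,0,-0.086],
    [0.1,0.1125,0,0,0,-0.1075],
  ],
)

```text
time_s: 1.68
eef_pos: [0.3504, -0.3807, 0.2315]
eef_rot: [180.0, -0.0, 1.5]
ft_force: [0.2, -1.1, -0.6]
width: 0.0851
grasp_force: 0.0
```

Call:
step_arm(
  plan=[
    [0.02,0.0225,0,0,0,-0.0215],
    [0.04,0.045,0,0,0,-0.043],
    [0.06,0.0675,0,0,0,-0.0645],
    [0.08,0.09,0,0,0,-0.086],
    [0.09,0.1125,0,0,0,-0.1075],
  ],
)

```text
time_s: 2.1
eef_pos: [0.442, -0.2677, 0.2315]
eef_rot: [-180.0, -0.1, -4.6]
ft_force: [-0.2, -0.3, -0.3]
width: 0.0852
grasp_force: 0.0
```

Run:
```python
from h import *
np.set_printoptions(precision=4,suppress=True)
o=ctrl.get_obs();p=ctrl.camera_params("wrist"); im=ctrl.camera("wrist"); cv2.imwrite("pics/w1.png",im)
print(o["time_s"],o["eef_pos"],o["eef_rot"],p)
for n,z in [("pull_hook",.03),("hook_dish",.009),("tray",.048)]:
  for q in ctrl.regions_of("wrist",n)[:1]:
    m=q["region"].astype(np.uint8); cs=max(cv2.findContours(m,0,2)[0],key=cv2.contourArea)
    P=np.array([onz("wrist",*c,z,p)[:2] for c in cv2.boxPoints(cv2.minAreaRect(cs))]); print(n,q["conf"],q["box"],P, P.mean(0))
    e=P[1:]-P[:-1]; print(np.linalg.norm(e,axis=1),np.degrees(np.arctan2(e[:,1],e[:,0])))
```

```text
2.1 [ 0.442  -0.2677  0.2315] [-179.9879   -0.1017   -4.6001] {'fovy': 63.11114387956704, 'cx': 277.49221992634995, 'cy': 209.64276658521106, 'position': array([ 0.5194, -0.273 ,  0.373 ]), 'rotation': array([162.267 ,   0.0378, -94.5653])}
pull_hook 0.68 [286.1, 142.0, 22.0, 171.4] [[ 0.3896 -0.2608]
 [ 0.5557 -0.2743]
 [ 0.5544 -0.2899]
 [ 0.3881 -0.2789]] [ 0.472 -0.276]
[0.1666 0.0157 0.1667] [ -4.6414 -94.5693 176.2261]
hook_dish 0.92 [275.6, 137.3, 114.6, 196.8] [[ 0.5785 -0.2216]
 [ 0.572  -0.3294]
 [ 0.3684 -0.3279]
 [ 0.3756 -0.1998]] [ 0.4736 -0.2697]
[0.108  0.2036 0.1283] [-93.4431 179.5746  86.7902]
```

View pics/w1.png

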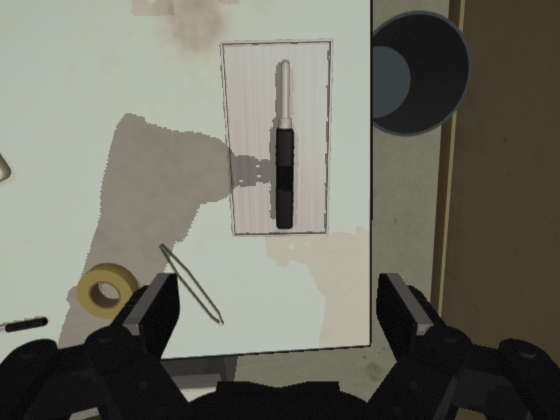

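Call:
step_arm(
  plan=[
    [0.0005,-0.003,-0.03,0,0,0],
    [0.0005,-0.006,-0.06,0,0,0],
    [0.0005,-0.006,-0.09,0,0,0],
    [0.0005,-0.006,-0.12,0,0,0],
    [0.0005,-0.006,-0.145,0,0,0],
  ],
  grip=0.5,
)

```text
time_s: 2.72
eef_pos: [0.4387, -0.2769, 0.0845]
eef_rot: [180.0, 0.1, -4.8]
ft_force: [0.4, -0.5, -0.4]
width: 0.0428
grasp_force: 0.0
```

Run:
```python
from h import *
np.set_printoptions(precision=4,suppress=True)
o=ctrl.get_obs();p=ctrl.camera_params("wrist"); im=ctrl.camera("wrist"); cv2.imwrite("pics/w2.png",im)
print(o["time_s"],o["eef_pos"],o["eef_rot"],o["width"])
for n,z in [("pull_hook",.033)]:
  for q in ctrl.regions_of("wrist",n)[:1]:
    m=q["region"].astype(np.uint8); cs=max(cv2.findContours(m,0,2)[0],key=cv2.contourArea)
    P=np.array([onz("wrist",*c,z,p)[:2] for c in cv2.boxPoints(cv2.minAreaRect(cs))]); print(n,q["conf"],q["box"],P, P.mean(0))
    e=P[1:]-P[:-1]; print(np.linalg.norm(e,axis=1),np.degrees(np.arctan2(e[:,1],e[:,0])))
```

```text
2.7167 [ 0.4387 -0.2769  0.0845] [179.975    0.0568  -4.7599] 0.04283919492266428
pull_hook 0.76 [275.6, 162.2, 35.1, 280.5] [[ 0.5541 -0.2751]
 [ 0.5528 -0.2912]
 [ 0.3887 -0.2793]
 [ 0.3904 -0.2585]] [ 0.4715 -0.276 ]
[0.0161 0.1645 0.0208] [-94.7264 175.8661  85.2744]
```

View pics/w2.png

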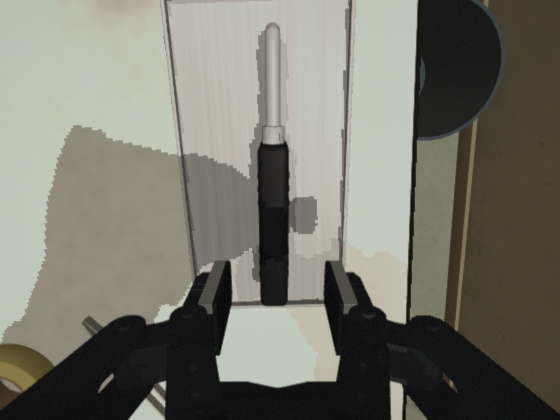

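Call:
step_arm(
  plan=[
    [0.0025,0.001,-0.025,0,0,0],
    [0.0025,0.001,-0.05,0,0,0],
    [0.0025,0.001,-0.07,0,0,0],
    [0.0025,0.001,-0.079,0,0,0],
    [0.0025,0.001,-0.079,0,0,0],
  ],
)

```text
time_s: 3.23
eef_pos: [0.442, -0.2749, 0.0068]
eef_rot: [-180.0, 0.1, -4.7]
ft_force: [0.1, 0.4, 1.7]
width: 0.0425
grasp_force: 0.0
```

Call:
step_arm(
  plan=[
    [0,0,0,0,0,0],
    [0,0,0,0,0,0],
    [0,0,0,0,0,0],
    [0,0,0,0,0,0],
    [0,0,0,0,0,0],
  ],
  grip=0,
  force=60,
)

```text
time_s: 3.65
eef_pos: [0.4435, -0.2751, 0.009]
eef_rot: [179.9, -0.1, -4.6]
ft_force: [-1.1, -0.0, 7.1]
width: 0.0174
grasp_force: 59.6
```

Call:
step_arm(
  plan=[
    [0,0,0.01,0,0,0],
    [0,0,0.025,0,0,0],
    [0,0,0.045,0,0,0],
    [0,0,0.065,0,0,0],
    [0,0,0.085,0,0,0],
  ],
)

```text
time_s: 4.07
eef_pos: [0.4424, -0.2741, 0.0941]
eef_rot: [-180.0, -0.0, -4.6]
ft_force: [-0.7, 0.6, -2.0]
width: 0.017
grasp_force: 58.6
```

Call:
step_arm(
  plan=[
    [0.008,0.024,0,0,0,0],
    [0.018,0.05,0,0,0,0],
    [0.028,0.076,0,0,0,0],
    [0.038,0.102,0,0,0,0],
    [0.048,0.128,0,0,0,0],
  ],
)

```text
time_s: 4.48
eef_pos: [0.4908, -0.1451, 0.0935]
eef_rot: [180.0, -0.0, -4.6]
ft_force: [0.4, 0.2, -1.6]
width: 0.017
grasp_force: 58.8
```

Call:
step_arm(
  plan=[
    [0,0,0,0,0,0],
    [0,0,0,0,0,0],
  ],
)

```text
time_s: 4.65
eef_pos: [0.4913, -0.1443, 0.0933]
eef_rot: [-180.0, -0.1, -4.4]
ft_force: [-0.7, -1.4, -1.6]
width: 0.0173
grasp_force: 58.9
```

Run:
```python
from h import *
np.set_printoptions(precision=4,suppress=True)
o=ctrl.get_obs();p=ctrl.camera_params("wrist"); im=ctrl.camera("wrist"); cv2.imwrite("pics/w3.png",im)
print(o["time_s"],o["eef_pos"],o["eef_rot"],o["width"],p)
for n in ["pull_hook","tray","slide_dryer"]:
  for q in ctrl.regions_of("wrist",n)[:2]: print(n,q["conf"],q["box"])
print(onz("top",290.4,207.4,.048))
```

```text
4.65 [ 0.4913 -0.1443  0.0933] [-179.9718   -0.0563   -4.3927] 0.0173070579915536 {'fovy': 63.11114387956704, 'cx': 277.49221992634995, 'cy': 209.64276658521106, 'position': array([ 0.5688, -0.1494,  0.2348]), 'rotation': array([162.2239,   0.0533, -94.3549])}
pull_hook 0.63 [279.4, 193.1, 50.9, 386.1]
tray 0.46 [278.1, 193.0, 53.0, 386.0]
[ 0.6371 -0.1525  0.048 ]
```

View pics/w3.png

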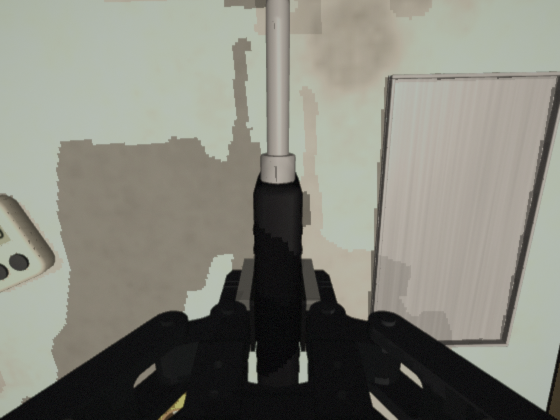

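Call:
step_arm(
  plan=[
    [0.008,0.006,0.008,0,0,0],
    [0.016,0.012,0.016,0,0,0],
    [0.024,0.018,0.024,0,0,0],
    [0.031,0.024,0.032,0,0,0],
    [0.031,0.026,0.04,0,0,0],
  ],
)

```text
time_s: 5.27
eef_pos: [0.5226, -0.1203, 0.1328]
eef_rot: [-180.0, -0.1, -4.7]
ft_force: [0.8, 0.5, -1.7]
width: 0.0174
grasp_force: 58.9
```

Call:
step_arm(
  plan=[
    [0,0,0,0,0,0],
    [0,0,0,0,0,0],
    [0,0,0,0,0,0],
  ],
)

```text
time_s: 5.52
eef_pos: [0.5206, -0.1213, 0.1319]
eef_rot: [180.0, 0.1, -4.7]
ft_force: [0.1, 0.1, -0.9]
width: 0.0169
grasp_force: 58.9
```

Run:
```python
from h import *
np.set_printoptions(precision=4,suppress=True)
o=ctrl.get_obs();p=ctrl.camera_params("wrist"); im=ctrl.camera("wrist"); t=ctrl.camera("top")
print(o["time_s"],o["eef_pos"],o["eef_rot"],p)
cv2.imwrite("pics/w4raw.png",im);cv2.imwrite("pics/t4raw.png",t)
a=cv2.resize(im[0:200,200:400],(600,600),interpolation=cv2.INTER_CUBIC)
b=cv2.resize(t[170:270,260:360][:,:33*3][:, :],(200,200))
cv2.imwrite("pics/w4.png",a)
cv2.imwrite("pics/t4.png",cv2.resize(t[170:270,240:340],(600,600),interpolation=cv2.INTER_CUBIC))
```

```text
5.5167 [ 0.5206 -0.1213  0.1319] [179.9741   0.0634  -4.7017] {'fovy': 63.11114387956704, 'cx': 277.49221992634995, 'cy': 209.64276658521106, 'position': array([ 0.5984, -0.1267,  0.2732]), 'rotation': array([162.1058,  -0.0008, -94.6665])}
```

View pics/w4.png

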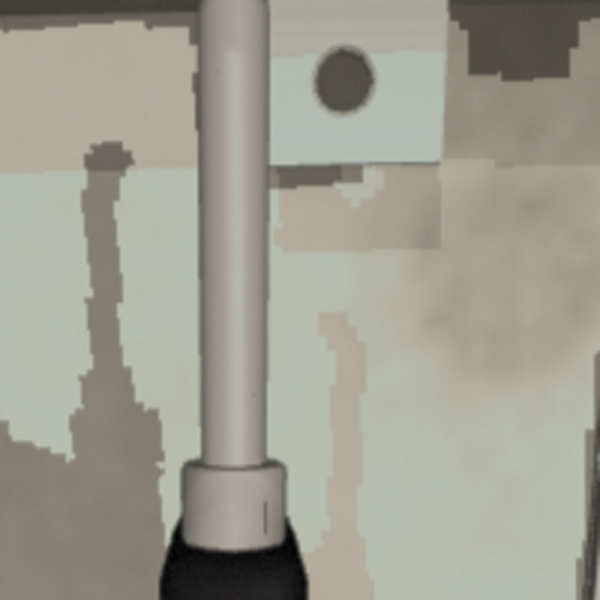

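View pics/t4.png

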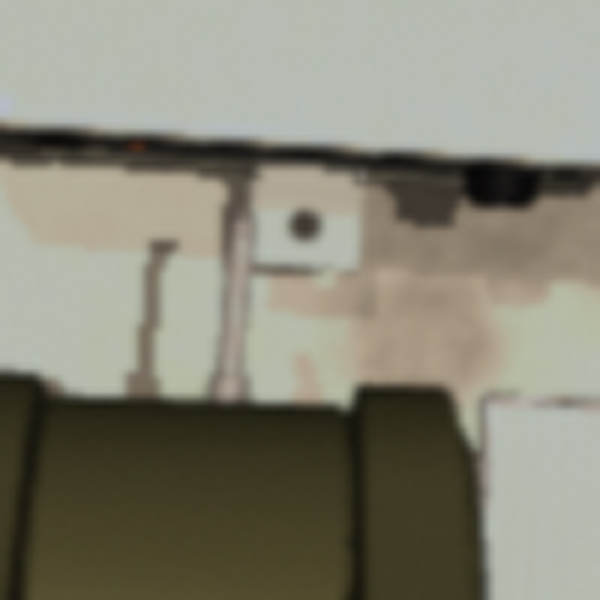

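Run:
```python
from h import *
np.set_printoptions(precision=4,suppress=True)
from scipy.spatial.transform import Rotation as R
# params rel. to TCP from the present picture, reapplied to w2
P4=dict(fovy=63.11114387956704,cx=277.4922,cy=209.6428,position=np.array([.5984,-.1267,.2732]),rotation=np.array([162.1058,-.0008,-94.6665]))
t4=np.array([.5206,-.1213,.1319]);R4=R.from_euler("xyz",[179.9741,.0634,-4.7017],degrees=True)
t2=np.array([.4387,-.2769,.0845]);R2=R.from_euler("xyz",[179.975,.0568,-4.7599],degrees=True)
D=R2*R4.inv()
P2=dict(P4,position=t2+D.apply(P4["position"]-t4),rotation=(D*R.from_euler("xyz",P4["rotation"],degrees=True)).as_euler("xyz",degrees=True))
print(P2["position"])
for z in (.0265,.0285):print("w2 rodend",onz("w",273,22.5,z,P2),"collarfront",onz("w",273.5,127.5,z+.002,P2),"black front",onz("w",273.5,143,.03,P2),"back",onz("w",274,305,.0365,P2))
h=onz("w",314.7,26.7,.048,P4);e=onz("w",314.7,54.3,.048,P4);print("hole",h,"edge",e)
# left/right of tongue edge
print(onz("w",200+443/3,100/3,.048,P4))
zr=.1319-.0065+.024
for r in (60,130):print("rod",onz("w",200+233.7/3,r,zr,P4))
print("collarfront",onz("w",278,154.3,zr+.002,P4),"blackfront",onz("w",278,200/1+0-17.3,zr+.004,P4))
```

```text
[ 0.5165 -0.2824  0.2258]
w2 rodend [ 0.5546 -0.2832  0.0265] collarfront [ 0.5016 -0.2789  0.0285] black front [ 0.4932 -0.2782  0.03  ] back [ 0.3919 -0.2698  0.0365]
w2 rodend [ 0.5542 -0.2832  0.0285] collarfront [ 0.5018 -0.2789  0.0305] black front [ 0.4932 -0.2782  0.03  ] back [ 0.3919 -0.2698  0.0365]
hole [ 0.6372 -0.1519  0.048 ] edge [ 0.6223 -0.1512  0.048 ]
[ 0.6321 -0.1712  0.048 ]
rod [ 0.6108 -0.1278  0.1494]
rod [ 0.5881 -0.126   0.1494]
collarfront [ 0.5798 -0.1254  0.1514] blackfront [ 0.57   -0.1246  0.1534]
```

Call:
step_arm(
  plan=[
    [0.003,-0.008,0,0,0,0],
    [0.0087,-0.0227,0,0,0,0],
    [0.0087,-0.0227,-0.025,0,0,0],
    [0.0087,-0.0227,-0.05,0,0,0],
    [0.0087,-0.0227,-0.068,0,0,0],
  ],
)

```text
time_s: 6.03
eef_pos: [0.5303, -0.1453, 0.0626]
eef_rot: [180.0, 0.0, -4.7]
ft_force: [-0.5, -0.5, -1.8]
width: 0.0169
grasp_force: 59.0
```

Call:
step_arm(
  plan=[
    [0,0,0,0,0,0],
    [0,0,0,0,0,0],
    [0,0,0,0,0,0],
  ],
)

```text
time_s: 6.28
eef_pos: [0.5311, -0.144, 0.065]
eef_rot: [180.0, -0.1, -4.7]
ft_force: [-0.2, 0.3, -1.7]
width: 0.017
grasp_force: 58.8
```

Run:
```python
from h import *
np.set_printoptions(precision=4,suppress=True)
o=ctrl.get_obs();p=ctrl.camera_params("wrist"); s=ctrl.camera("scene"); t=ctrl.camera("top"); w=ctrl.camera("wrist")
print(o["time_s"],o["eef_pos"],o["ft_force"])
a=cv2.resize(s[175:235,230:290],(400,400),interpolation=cv2.INTER_CUBIC)
b=cv2.resize(t[180:240,260:320],(400,400),interpolation=cv2.INTER_CUBIC)
cv2.imwrite("pics/st5.png",np.hstack([a,b])); cv2.imwrite("pics/w5raw.png",w)
print(proj("top",[o["eef_pos"]+[.1119,-.009,.0175]]),proj("top",[.6372,-.1519,.048]),proj("scene",[.6372,-.1519,.048]))
```

```text
6.2833 [ 0.5311 -0.144   0.065 ] [-0.2337  0.3208 -1.6785]
[[291.0975 203.0461]] [[290.1456 207.3716]] [[263.8558 202.7561]]
```

View pics/st5.png

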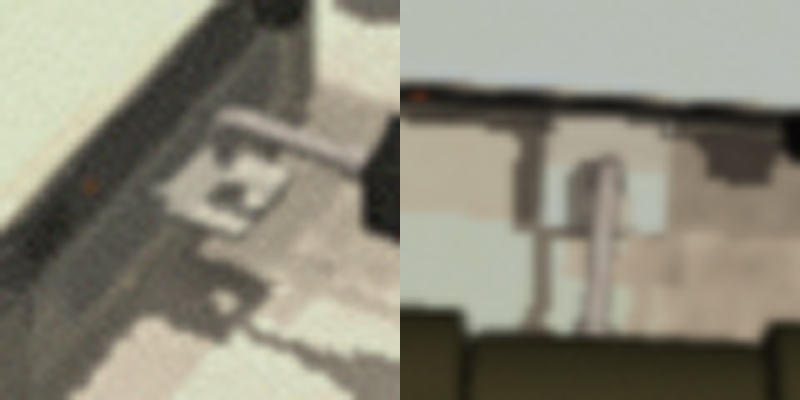

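Call:
step_arm(
  plan=[
    [-0.0007,0.0005,-0.003,0,0,0],
    [-0.0007,0.0005,-0.006,0,0,0],
    [-0.0007,0.0005,-0.009,0,0,0],
    [-0.0007,0.0005,-0.011,0,0,0],
    [-0.0007,0.0005,-0.013,0,0,0],
  ],
)

```text
time_s: 6.85
eef_pos: [0.5295, -0.1425, 0.051]
eef_rot: [-180.0, 0.0, -4.6]
ft_force: [-0.0, -0.1, -2.3]
width: 0.0166
grasp_force: 58.9
```

Call:
step_arm(
  plan=[
    [0,0,-0.002,0,0,0],
    [0,0,-0.004,0,0,0],
    [0,0,-0.006,0,0,0],
    [0,0,-0.007,0,0,0],
    [0,0,-0.007,0,0,0],
  ],
)

```text
time_s: 7.27
eef_pos: [0.5295, -0.1425, 0.044]
eef_rot: [-180.0, 0.0, -4.6]
ft_force: [-0.6, 0.4, -2.3]
width: 0.017
grasp_force: 58.8
```

Call:
step_arm(
  plan=[
    [-0.001,0,0,0,0,0],
    [-0.002,0.0001,0,0,0,0],
    [-0.004,0.0002,0,0,0,0],
    [-0.006,0.0004,0,0,0,0],
    [-0.008,0.0005,0,0,0,0],
  ],
)

```text
time_s: 7.68
eef_pos: [0.5226, -0.1423, 0.0447]
eef_rot: [180.0, -0.1, -4.6]
ft_force: [4.6, -2.1, -3.2]
width: 0.017
grasp_force: 58.7
```

Run:
```python
from h import *
s=ctrl.camera("scene"); t=ctrl.camera("top"); o=ctrl.get_obs(); print(o["time_s"],o["eef_pos"],o["ft_force"])
a=cv2.resize(s[175:235,230:290],(400,400),interpolation=cv2.INTER_CUBIC)
b=cv2.resize(t[180:240,260:320],(400,400),interpolation=cv2.INTER_CUBIC)
cv2.imwrite("pics/st6.png",np.hstack([a,b]))
```

```text
7.7833 [ 0.521878   -0.14226894  0.04457432] [ 3.73414404 -1.93049749 -1.81413222]
```

View pics/st6.png

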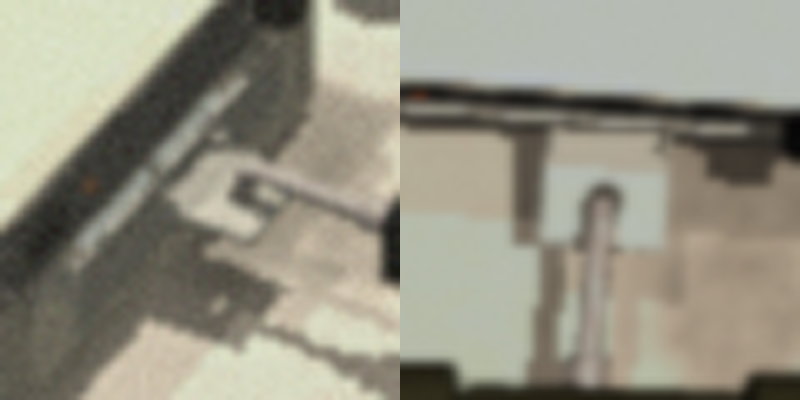

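Call:
step_arm(
  plan=[
    [-0.0025,-0.0003,0,0,0,0],
    [-0.005,-0.0002,0,0,0,0],
    [-0.0075,0,0,0,0,0],
    [-0.01,0.0001,0,0,0,0],
    [-0.0125,0.0003,0,0,0,0],
  ],
)

```text
time_s: 8.2
eef_pos: [0.5091, -0.1417, 0.0444]
eef_rot: [-180.0, -0.0, -4.6]
ft_force: [4.0, -1.2, -2.4]
width: 0.0172
grasp_force: 58.9
```

Call:
step_arm(
  plan=[
    [-0.0025,0.0002,0,0,0,0],
    [-0.005,0.0003,0,0,0,0],
    [-0.0075,0.0005,0,0,0,0],
    [-0.01,0.0006,0,0,0,0],
    [-0.0125,0.0008,0,0,0,0],
  ],
)

```text
time_s: 8.62
eef_pos: [0.4965, -0.1409, 0.0443]
eef_rot: [-180.0, -0.0, -4.6]
ft_force: [5.3, -0.2, 1.3]
width: 0.0169
grasp_force: 59.0
```

Call:
step_arm(
  plan=[
    [-0.0025,0.0002,0,0,0,0],
    [-0.005,0.0003,0,0,0,0],
    [-0.0075,0.0005,0,0,0,0],
    [-0.01,0.0006,0,0,0,0],
    [-0.0125,0.0008,0,0,0,0],
  ],
)

```text
time_s: 9.03
eef_pos: [0.484, -0.1401, 0.0443]
eef_rot: [-180.0, -0.0, -4.6]
ft_force: [4.1, -0.2, 0.3]
width: 0.0172
grasp_force: 59.1
```

Call:
step_arm(
  plan=[
    [-0.0025,0.0002,0,0,0,0],
    [-0.005,0.0003,0,0,0,0],
    [-0.0075,0.0005,0,0,0,0],
    [-0.01,0.0006,0,0,0,0],
    [-0.0125,0.0008,0,0,0,0],
  ],
)

```text
time_s: 9.45
eef_pos: [0.4714, -0.1393, 0.0443]
eef_rot: [-180.0, -0.0, -4.6]
ft_force: [4.5, -1.0, -0.8]
width: 0.0171
grasp_force: 59.1
```

Call:
step_arm(
  plan=[
    [-0.001,0.0001,0,0,0,0],
    [-0.002,0.0001,0,0,0,0],
    [-0.003,0.0002,0,0,0,0],
    [-0.004,0.0003,0,0,0,0],
    [-0.005,0.0003,0,0,0,0],
  ],
)

```text
time_s: 9.87
eef_pos: [0.4665, -0.139, 0.0442]
eef_rot: [-180.0, 0.0, -4.6]
ft_force: [3.9, -1.5, -0.2]
width: 0.017
grasp_force: 59.1
```

Call:
step_arm(
  plan=[
    [-0.001,0.0001,0,0,0,0],
    [-0.002,0.0001,0,0,0,0],
    [-0.003,0.0002,0,0,0,0],
    [-0.004,0.0003,0,0,0,0],
    [-0.005,0.0003,0,0,0,0],
  ],
)

```text
time_s: 10.28
eef_pos: [0.4615, -0.1387, 0.0443]
eef_rot: [-180.0, -0.0, -4.6]
ft_force: [3.5, -1.4, -0.9]
width: 0.0169
grasp_force: 59.0
```

Call:
step_arm(
  plan=[
    [-0.001,0.0001,0,0,0,0],
    [-0.002,0.0001,0,0,0,0],
    [-0.003,0.0002,0,0,0,0],
    [-0.004,0.0003,0,0,0,0],
  ],
)

```text
time_s: 10.62
eef_pos: [0.4598, -0.1386, 0.0445]
eef_rot: [-180.0, -0.2, -4.6]
ft_force: [9.6, -2.3, -4.9]
width: 0.0172
grasp_force: 58.6
```

Call:
step_arm(
  plan=[
    [-0.001,0.0001,0,0,0,0],
    [-0.002,0.0001,0,0,0,0],
    [-0.003,0.0002,0,0,0,0],
  ],
)

```text
time_s: 10.87
eef_pos: [0.4553, -0.1383, 0.0443]
eef_rot: [-180.0, -0.1, -4.6]
ft_force: [5.3, -1.3, -1.7]
width: 0.0169
grasp_force: 58.8
```

Call:
step_arm(
  plan=[
    [-0.0007,0,0,0,0,0],
    [-0.0014,0.0001,0,0,0,0],
    [-0.002,0.0001,0,0,0,0],
  ],
)

```text
time_s: 11.12
eef_pos: [0.4513, -0.138, 0.044]
eef_rot: [-180.0, 0.1, -4.6]
ft_force: [0.4, -1.1, -1.1]
width: 0.0168
grasp_force: 59.0
```

Call:
step_arm(
  plan=[
    [-0.0005,0,0,0,0,0],
    [-0.001,0.0001,0,0,0,0],
    [-0.0015,0.0001,0,0,0,0],
  ],
)

```text
time_s: 11.37
eef_pos: [0.4504, -0.1378, 0.044]
eef_rot: [-180.0, 0.1, -4.6]
ft_force: [1.2, -1.6, -3.3]
width: 0.0172
grasp_force: 58.9
```

Call:
step_arm(
  plan=[
    [-0.0005,0,0,0,0,0],
    [-0.001,0.0001,0,0,0,0],
    [-0.0015,0.0001,0,0,0,0],
  ],
)

```text
time_s: 11.62
eef_pos: [0.45, -0.1379, 0.0443]
eef_rot: [-180.0, -0.0, -4.6]
ft_force: [3.1, -1.2, -2.3]
width: 0.0169
grasp_force: 58.8
```

Call:
step_arm(
  plan=[
    [-0.0004,0,0,0,0,0],
    [-0.0008,0,0,0,0,0],
    [-0.0008,0,0,0,0,0],
  ],
)

```text
time_s: 11.87
eef_pos: [0.4494, -0.138, 0.0444]
eef_rot: [180.0, -0.1, -4.6]
ft_force: [4.2, -2.0, -2.4]
width: 0.0166
grasp_force: 58.8
```

Call:
step_arm(
  plan=[
    [-0.0005,0,0,0,0,0],
    [-0.001,0.0001,0,0,0,0],
    [-0.001,0.0001,0,0,0,0],
  ],
)

```text
time_s: 12.12
eef_pos: [0.4493, -0.138, 0.0446]
eef_rot: [180.0, -0.2, -4.6]
ft_force: [6.7, -1.7, -4.1]
width: 0.0167
grasp_force: 58.6
```

Call:
step_arm(
  plan=[
    [0.001,-0.0001,0,0,0,0],
    [0.002,-0.0003,0,0,0,0],
    [0.003,-0.0004,0,0,0,0],
    [0.003,-0.0004,0,0,0,0],
  ],
)

```text
time_s: 12.45
eef_pos: [0.4498, -0.1379, 0.0441]
eef_rot: [-180.0, 0.1, -4.6]
ft_force: [-0.1, -0.8, -1.0]
width: 0.0171
grasp_force: 59.0
```

Call:
step_arm(
  plan=[
    [0,0,0.003,0,0,0],
    [0,0,0.006,0,0,0],
    [0,0,0.009,0,0,0],
    [0,0,0.012,0,0,0],
    [0,0,0.015,0,0,0],
  ],
)

```text
time_s: 12.87
eef_pos: [0.4507, -0.1382, 0.0597]
eef_rot: [-180.0, 0.0, -4.6]
ft_force: [-0.0, 0.7, -1.5]
width: 0.0171
grasp_force: 59.0
```

Call:
step_arm(
  plan=[
    [0,0,0.006,0,0,0],
    [0,0,0.014,0,0,0],
    [0,0,0.024,0,0,0],
    [0,0,0.034,0,0,0],
    [0,0,0.045,0,0,0],
  ],
)

```text
time_s: 13.28
eef_pos: [0.4507, -0.1382, 0.1053]
eef_rot: [-180.0, 0.0, -4.6]
ft_force: [0.3, -0.5, -1.2]
width: 0.0171
grasp_force: 59.0
```

Run:
```python
from h import *
o=ctrl.get_obs();p=ctrl.camera_params("wrist");w=ctrl.camera("wrist");t=ctrl.camera("top")
print(o["time_s"],o["eef_pos"],o["eef_rot"],o["ft_force"])
cv2.imwrite("pics/t7raw.png",t);cv2.imwrite("pics/w7raw.png",w)
for c in("top",):
  for q in ctrl.regions_of(c,"tray")[:2]:
    x,y,a,b=q["box"]; print(c,q["conf"],q["box"],onz(c,x,y+b/2,.048))
```

```text
13.2833 [ 0.45068769 -0.13815451  0.10525559] [-1.79996398e+02  3.40642886e-03 -4.62356839e+00] [ 0.27550797 -0.49981957 -1.17305814]
top 0.69 [291.0, 223.2, 65.2, 57.7] [ 0.54043321 -0.15424106  0.048     ]
```

Call:
step_arm(
  plan=[
    [-0.002,-0.025,0,0,0,0],
    [-0.004,-0.055,0,0,0,0],
    [-0.006,-0.085,0,0,0,0],
    [-0.008,-0.115,0,0,0,0],
    [-0.008,-0.136,0,0,0,0],
  ],
)

```text
time_s: 13.85
eef_pos: [0.4415, -0.2772, 0.1037]
eef_rot: [180.0, 0.1, -4.8]
ft_force: [0.4, -0.2, -1.9]
width: 0.0171
grasp_force: 59.1
```

Call:
step_arm(
  plan=[
    [0,0,-0.015,0,0,0],
    [0,0,-0.035,0,0,0],
    [0,0,-0.055,0,0,0],
    [0,0,-0.075,0,0,0],
    [0,0,-0.085,0,0,0],
  ],
)

```text
time_s: 14.27
eef_pos: [0.4415, -0.2736, 0.0168]
eef_rot: [-179.9, 0.2, -4.6]
ft_force: [0.5, -0.6, -1.7]
width: 0.017
grasp_force: 59.1
```

Call:
step_arm(
  plan=[
    [0,0,-0.003,0,0,0],
    [0,0,-0.005,0,0,0],
    [0,0,-0.007,0,0,0],
    [0,0,-0.008,0,0,0],
    [0,0,-0.009,0,0,0],
  ],
)

```text
time_s: 14.68
eef_pos: [0.4434, -0.2745, 0.011]
eef_rot: [180.0, -0.1, -4.6]
ft_force: [0.7, 0.3, -1.5]
width: 0.0172
grasp_force: 59.1
```

Call:
step_arm(
  plan=[
    [0,0,-0.001,0,0,0],
    [0,0,-0.0018,0,0,0],
    [0,0,-0.0018,0,0,0],
  ],
)

```text
time_s: 14.93
eef_pos: [0.4431, -0.2744, 0.009]
eef_rot: [180.0, -0.0, -4.6]
ft_force: [-1.2, 0.4, 3.3]
width: 0.0169
grasp_force: 59.6
```

Call:
step_arm(
  plan=[
    [0,0,0,0,0,0],
    [0,0,0,0,0,0],
    [0,0,0,0,0,0],
    [0,0,0,0,0,0],
    [0,0,0,0,0,0],
  ],
  grip=0.5,
)

```text
time_s: 15.35
eef_pos: [0.4429, -0.2742, 0.0085]
eef_rot: [-180.0, -0.0, -4.6]
ft_force: [-0.4, -0.6, -0.1]
width: 0.0428
grasp_force: 0.0
```

Call:
step_arm(
  plan=[
    [0,0,0.01,0,0,0],
    [0,0,0.03,0,0,0],
    [0,0,0.06,0,0,0],
    [0,0,0.09,0,0,0],
    [0,0,0.12,0,0,0],
  ],
)

```text
time_s: 15.77
eef_pos: [0.4425, -0.2739, 0.1304]
eef_rot: [-180.0, 0.0, -4.6]
ft_force: [0.8, 0.4, -0.4]
width: 0.0424
grasp_force: 0.0
```

Call:
step_arm(
  plan=[
    [-0.02,-0.025,0.02,0,0,0],
    [-0.04,-0.05,0.04,0,0,0],
    [-0.06,-0.075,0.06,0,0,0],
    [-0.08,-0.1,0.08,0,0,0],
    [-0.1,-0.125,0.1,0,0,0],
  ],
)

```text
time_s: 16.18
eef_pos: [0.3415, -0.3999, 0.2305]
eef_rot: [180.0, -0.0, -4.6]
ft_force: [0.5, 0.0, -0.2]
width: 0.0429
grasp_force: 0.0
```

Call:
step_arm(
  plan=[
    [-0.02,-0.025,0,0,0,0],
    [-0.04,-0.05,0,0,0,0],
    [-0.06,-0.075,0,0,0,0],
    [-0.08,-0.1,0,0,0,0],
    [-0.1,-0.125,0,0,0,0],
  ],
)

```text
time_s: 16.6
eef_pos: [0.2415, -0.525, 0.2295]
eef_rot: [180.0, -0.0, -4.6]
ft_force: [0.2, -0.0, -0.2]
width: 0.0424
grasp_force: 0.0
```

Run:
```python
from h import *
np.set_printoptions(precision=4,suppress=True)
o=ctrl.get_obs();t=ctrl.camera("top");print(o["time_s"],o["eef_pos"],o["width"])
cv2.imwrite("pics/t8.png",cv2.resize(t[90:350,160:420],(600,600),interpolation=cv2.INTER_CUBIC))
for n in("pull_hook","hook_dish","tray","timer","beaker"):
  for q in ctrl.regions_of("top",n)[:1]:
    x,y,a,b=q["box"]; print(n,q["conf"],q["box"],onz("top",x,y,.03),onz("top",x,y+b/2,.048))
```

```text
16.6 [ 0.2415 -0.525   0.2295] 0.04240830209564983
pull_hook 0.6 [343.6, 283.4, 16.9, 78.9] [ 0.4731 -0.2698  0.03  ] [ 0.392  -0.2665  0.048 ]
hook_dish 0.78 [341.5, 282.1, 55.0, 91.8] [ 0.4758 -0.2653  0.03  ] [ 0.3813 -0.262   0.048 ]
tray 0.73 [289.4, 222.4, 65.2, 58.7] [ 0.6055 -0.1509  0.03  ] [ 0.541  -0.1508  0.048 ]
timer 0.71 [193.9, 277.6, 33.8, 34.8] [0.4825 0.0581 0.03  ] [0.447  0.0534 0.048 ]
beaker 0.67 [378.6, 202.1, 25.2, 19.7] [ 0.6521 -0.3484  0.03  ] [ 0.6286 -0.3437  0.048 ]
```

View pics/t8.png

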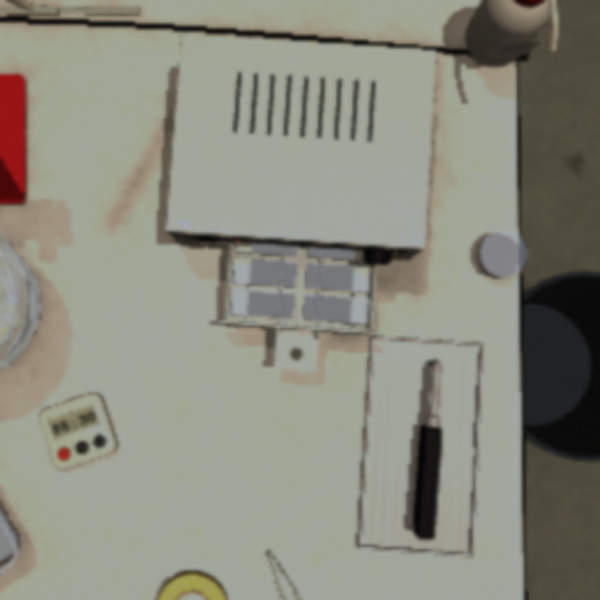

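The picture shows the tray fully out with its hole at (296,353), the hook flat in its dish along (430,450), and the timer and beaker where they were. I'm handing in.

```bash
python3 -c "
from h import *
print(onz('top',288.2,243,.048)); print(ctrl.close_job())"
```

```text
[ 0.55983727 -0.14809639  0.048     ]
the job is handed in; nothing more can be done
None
```

The tray is drawn out over its catch to the stop, the hook is back flat in its dish, the timer and beaker stand where they were, and the job is handed in (about 17 s on the robot's clock).

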